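Hold a rail blank home in the corner of a dowel boring unit

ROBOT

A 7-joint arm with a two-finger parallel gripper is mounted at the origin on a cart in front of the work surface, level with it; the furniture and walls round the work are solid. World frame = base frame: x ahead of the robot, y to its left, z up, the work surface at z = 0. Lengths are in mm, angles in rad, forces in N, time in s.
With the tool pointing down it reaches from about 400 to 850 mm from the base axis. Payload 4.5 kg.
Tool frame: the origin (TCP) lies on the mounting face of the last link; the fingertips stand 166 mm ahead of it and the grasp point (between the pads) lies 147 mm ahead of it; y points along the fingers, z is the direction in which the jaws open and shut, and the axes are right-handed (so a half turn about y gives the same grasp; the last joint's range is limited). The gripper opens to 88 mm and grips with 3 to 60 N. Pads are 18 mm wide; open, the fingers measure 123 mm over their backs; the gripper's body (75 mm by 187 mm) begins 45 mm behind the grasp point.
Start: joints at [-1.288, 0.689, -0.195, 1.565, 0.157, 0.902, -0.215], TCP at [153.878, 605.772, 404.743] pointing down, gripper open.
Joint ranges: [-3.01, 3.01], [-0.46, 2.08], [-1.47, 1.51], [0.13, 2.56], [-1, 4.14], [0.04, 2.09], [-2.66, 2.66]. Speed limits (rad/s): [2.57, 2.57, 3.14, 3.14, 3.14, 3.14, 3.14].

INTERFACE

Orientations are given as a 3x3 rotation matrix whose columns are the frame's x, y, z axes.
In Python, from plant import status, camera, camera_model, arm, models gives the robot as it stands. The module is installed in compiled form; this text tells all that it offers.
- The arm moves only by the shell command python3 -m pendant 'ROWS' [FORCE]. ROWS is JSON, a list of rows, each an object with "xyz": the shift along the tool's x, y, z in units of 250 mm (1.0 is 250 mm), a list of three; "twist": the turn about the tool's y in units of 0.1 rad (1.0 is 0.1 rad); "claw": the closure, from -1 (fully open) to 1 (shut), so that 0 is half open. A call has 1 to 20 rows; each row shifts and turns the commanded pose from where the row before left it, along the tool's axes as they then stand; what a row does not reach is not made up. A row lasts 1/10 s, in which the tool goes at most 50 mm and 8.59 degrees, less where a joint would pass 70% of its speed; a pose out of reach is approached as far as the arm can. A call with a number of a shift or a turn outside -1 to 1 is refused whole. A call with a gripper value outside its range is refused whole. The fingers move at their own pace and stop on an object; FORCE is the grip in N (left out, the last holds). Time passes only in rows, so rows that do not move let the fingers close. It gives the time, the measured TCP pose, the force and the opening at its end, in the units of the state.
- status.get_state(): the state, without advancing time (a new reading comes with each control period).
- camera(name): name is "scene" or "top"; returns the picture (480x640x3 uint8, red, green, blue); there is no depth.
- camera_model(name): a dict with "camera_matrix" (3x3 intrinsics, pixels), "D" ([k1, k2, p1, p2, k3] as OpenCV has them; the pictures are not rectified), "position" and "attitude" of the camera in the world. Camera axes: x right, y down, z forward; pixel columns grow to the right and rows downward; lengths in mm; the calibration is good to about 2 mm. A picture is of the moment at which its call begins. camera_model takes no time and is no camera call.
- arm.finish_job(): hands the job in, once; it reports no verdict.
Trained networks look in the newest picture that a camera, given by its name, has taken for a name from the list of things; names that differ only in an ending like _2 or _b are one class to them, and where a whole thing is asked for, a point or a joint stands for the part that bears it (a point fixed in the world has none). Each returns a list of dicts, best first, with "p" (0 to 1); they miss things now and then, are a little off and sometimes report something else, mostly with a low value. They report only what shows in the picture. A call takes as long as a camera call. They do not tell look-alikes from the thing itself.
- models.boxes_of(camera, query): "box" ([left, top, right, bottom] in pixels, round what is visible of it).
The state is a dict: "clock": time; "joint_pos": joint angles; "dq": joint speeds; "joint_efforts": joint torques, N m; "tcp_pos": TCP position; "ee_rot": TCP orientation; "wrist_force": force on the tool from outside, world axes, zero at the start; "ft_torque": the same for the moment, N m; "grip_width": finger opening in mm.
Only numpy, scipy, OpenCV 4.12 (cv2) and the standard library are available. Lean on these libraries where they do the work, as an engineer would, in place of code of your own. Each camera call takes 0.05 s, during which the arm holds its last target. There are 200 camera calls.

TASK

The long flat rail blank is to have dowel holes bored in its end: lay it flat on the table of the boring unit, one end towards the end fence, and push it fully home into the corner, so that the end drives the sprung trip plunger all the way in and sits flush on the end fence while the blank's long edge bears on the side fence. Nothing clamps it and the plunger pushes back, so finish still holding it there, pressed against both fences; do not let go. Leave the other two offcuts where they lie.

Things in the scene. Friction and masses are not known exactly. Their poses are not given: they have to be found in the camera images.
- rail_blank: Plain pale wood block 50 x 110 x 20 mm (x, y, z), 0.07-0.14 kg, the longest and thinnest of three offcuts, flat on the bench. Origin: centre of its underside; y along its length, z up. Either end may go to the end fence. Grasp it across its 50 mm width; once home, fingers find room only on the 50 mm farthest from the end fence (its tail), so hold it about 30 mm behind its middle.
- short_offcut: Bystander: the shorter wooden offcut, 45 x 75 x 22 mm (x, y, z), lying flat on the bench; origin at the centre of its underside. Leave it where it lies.
- thick_offcut: Bystander: the narrow, thick wooden offcut, 35 x 90 x 30 mm (x, y, z), lying flat on the bench in front of the big blue toolbox; origin at the centre of its underside. Leave it where it lies. The toolbox is an obstacle: 0.29 m high, always filling about x > 0.47, y > 0.15 in the world, close to where the arm may start; draw back or rise clear of it before going to the work.
- boring_unit: Dowel boring unit, fixed to the bench: bright, slippery (friction 0.25) table plate at the robot's side, spindle head and motor beyond. Origin: on the bench, mid-width; x from table to motor, y left, z up. It spans x = -0.12 to 0.22, y = -0.075 to 0.075. Table top 34 mm above the bench, from x = -0.116 to 0.030, full width. Head 88 mm high, the motor's terminal box 96 mm.
- corner (a point): Inner corner where the planes of the two fence faces meet, level with the table top (34 mm above the bench); axes as the unit's. The end fence's face is its plane x = 0, the side fence's its plane y = 0. A blank fully home covers x = -0.110 to 0 and y = 0 to 0.050: its origin at (-0.055, 0.025, 0), its length along x.
- end_fence: The end fence: steel bar across the table, 16 mm thick, 26 mm high above the table, 144 mm long, with two brass guide bushes in its face. Origin: on its front face at the table top, middle of the unit's width; axes as the unit's. Fixed to the unit.
- side_fence: The side fence: short steel bar, 20 mm high above the table, 16 mm thick, lying along x from 10 to 55 mm in front of the end fence's face, at the right (-y) side of the blank's place; the 10 mm gap in the corner is for chips. Origin: at the corner; axes as the unit's. Fixed to the unit.
- trip (a joint): The trip plunger's travel in m: 0 = out, its tip 10 mm in front of the end fence's face; 0.010 = pushed all the way in, tip flush with the face (it can go 1.5 mm deeper). Sprung: about 3 N at 0, 7 N at 0.010, and it comes back out when let go.
- trip_tip (a point): The centre of the trip plunger's tip: a 9 mm steel pin that stands out of the end fence towards -x, 25 mm to the left (+y) of the side fence's face, 10 mm above the table. Axes as the unit's; it slides along x.
There are look-alikes about, which are no part of the job. Leave any pink look-alike of the rail_blank alone.

How it is judged:
By the outcome, as a careful person would: the job done as asked, in the order asked, and still so for the second after the job is handed in, while the arm keeps its last pose, push and grip.
It also fails if it takes over 51 s, if anything falls off the work surface, if the arm or the gripper's body presses on something with over 40 N, if the wrist force passes 120 N, or if a joint passes its speed limit or range.

## Working session

There is one attempt and no reset: what is moved stays moved. The work goes in short steps, Python scripts to look and compute and a shell command to move; the robot and the scene stay as the last step left them, time stands still between calls to the robot, and variables do not carry over. Pictures are saved under pics/ and viewed, about 8 in all and at most 12, crops included, and the job is handed in when it is done.

```bash
mkdir -p pics; cat > h.py <<'E'
import numpy as np, cv2
from plant import status, camera, camera_model, arm, models
np.set_printoptions(precision=4,suppress=True)
def snap(n,f):
    im=camera(n); cv2.imwrite('pics/'+f,cv2.cvtColor(im,cv2.COLOR_RGB2BGR)); return im
def P(n):
    m=camera_model(n); return np.array(m["camera_matrix"],float),np.array(m["D"],float),np.array(m["position"],float),np.array(m["attitude"],float)
def ray(n,px):
    K,D,p,R=P(n); u=cv2.undistortPoints(np.array(px,float).reshape(-1,1,2),K,D).reshape(-1,2)
    return p,(R@np.c_[u,np.ones(len(u))].T).T
def plane(n,px,z):
    p,d=ray(n,px); return p+d*((z-p[2])/d[:,2])[:,None]
def proj(n,X):
    K,D,p,R=P(n); rv=cv2.Rodrigues(R.T)[0]; return cv2.projectPoints(np.array(X,float).reshape(-1,1,3),rv,-R.T@p,K,D)[0].reshape(-1,2)
E
python3 - <<'E'
from h import *
for n in("scene","top"):
    snap(n,n+'0.png'); K,D,p,R=P(n); print(n,K[0,0],p,R.tolist(),D)
    for q in("rail_blank","short_offcut","thick_offcut","boring_unit","end_fence","side_fence","trip_tip"):
        print(q,[(np.round(b["box"]).tolist(),round(b["p"],2)) for b in models.boxes_of(n,q)[:4]])
s=status.get_state(); print({k:np.array(v) for k,v in s.items()})
E
```

```text
scene 603.4319228819372 [ -209.8044 -1167.1563   784.4623] [[0.8716133579421064, -0.24672064298554408, 0.4235788929841587], [-0.49011210405140315, -0.4228260590996874, 0.76223897119508], [-0.008959895043589738, -0.8719788117099103, -0.48946161464386617]] [-0.0237  0.      0.      0.      0.    ]
rail_blank [([280.0, 291.0, 328.0, 330.0], 0.86), ([304.0, 220.0, 341.0, 246.0], 0.82), ([324.0, 243.0, 359.0, 268.0], 0.44)]
short_offcut [([327.0, 245.0, 359.0, 265.0], 0.73)]
thick_offcut [([237.0, 190.0, 271.0, 209.0], 0.88)]
boring_unit [([360.0, 248.0, 514.0, 318.0], 0.69)]
end_fence [([420.0, 256.0, 450.0, 298.0], 0.56)]
side_fence [([416.0, 285.0, 432.0, 296.0], 0.72)]
trip_tip [([358.0, 247.0, 517.0, 319.0], 0.18)]
top 496.1785328848793 [ 353.1241   10.1315 1148.6661] [[0.023791849912581074, -0.9965831787861165, 0.07909434643700423], [-0.9995925701920657, -0.02496221586729238, -0.013841293141005207], [0.015768370066616362, -0.07873281107361987, -0.996771038386393]] [-0.1353  0.      0.      0.      0.    ]
rail_blank [([286.0, 192.0, 334.0, 222.0], 0.98), ([409.0, 272.0, 450.0, 327.0
[... 200 characters left out ...]
7.0], 0.61)]
side_fence [([348.0, 203.0, 384.0, 229.0], 0.69), ([477.0, 185.0, 489.0, 207.0], 0.46)]
trip_tip []
{'clock': array(0.8), 'joint_pos': array([-1.2882,  0.6891, -0.1946,  1.5653,  0.1573,  0.9025, -0.2151]), 'dq': array([-0.0018,  0.0007, -0.0002, -0.0016, -0.0003,  0.0022,  0.0009]), 'joint_efforts': array([ -0.0009, -52.7443,  -1.2667, -15.373 ,  -0.0518,  -0.0005,
         0.    ]), 'tcp_pos': array([153.8563, 605.7905, 404.7792]), 'ee_rot': array([[ 0.9692,  0.    ,  0.2462],
       [-0.2462,  0.0002,  0.9692],
       [-0.    , -1.    ,  0.0002]]), 'wrist_force': array([ 0.3257, -0.1558,  0.4509]), 'ft_torque': array([-0.0086,  0.0374, -0.0339]), 'grip_width': array(88.0276)}
```

```bash
python3 - <<'E'
import cv2
a=cv2.imread('pics/top0.png'); 
cv2.imwrite('pics/topc.png',cv2.resize(a[80:360,170:530],None,fx=2.1,fy=2.1,interpolation=cv2.INTER_CUBIC))
b=cv2.imread('pics/scene0.png')
cv2.imwrite('pics/scenec.png',cv2.resize(b[160:350,220:530],None,fx=2.5,fy=2.5,interpolation=cv2.INTER_CUBIC))
E
```

```text
(no output)
```

View pics/topc.png

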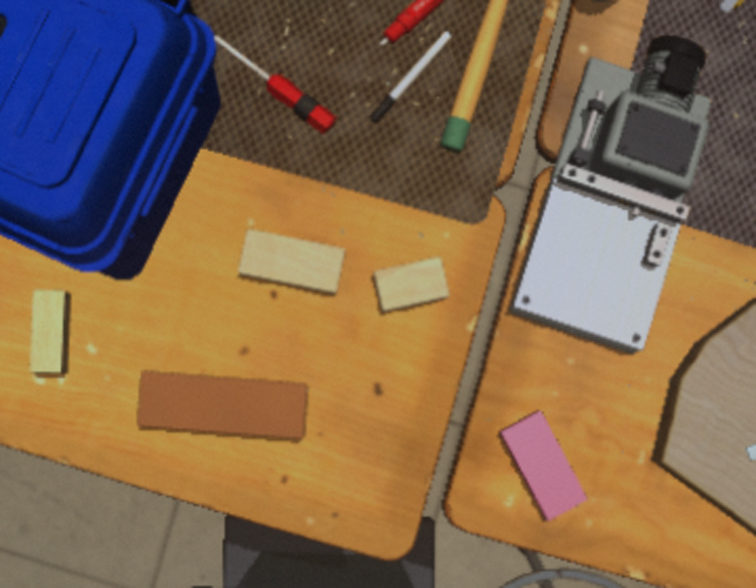

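View pics/scenec.png

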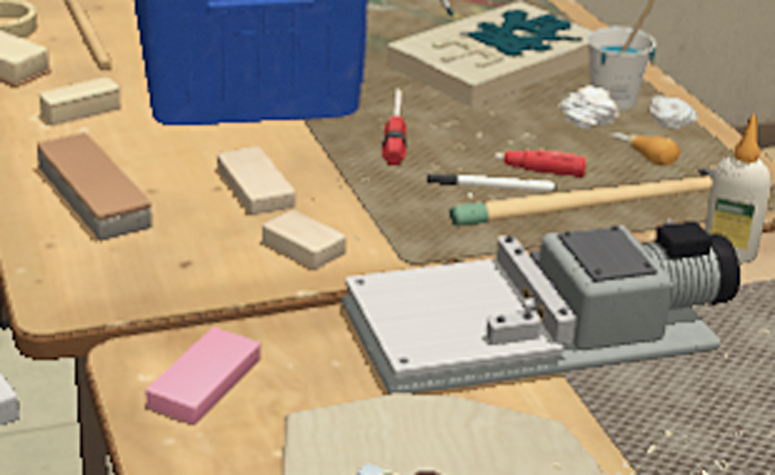

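The top view shows the pale rail at crop (290,262), the short offcut at (410,285), the thick one at (50,332), a pink decoy and the boring unit at the right with the corner near (655,210). The scene view agrees. Next I'll zoom in on the unit and fit the rail.

```bash
python3 - <<'E'
import cv2
a=cv2.imread('pics/top0.png'); b=cv2.imread('pics/scene0.png')
t=cv2.resize(a[150:255,405:510],None,fx=5.6,fy=5.6,interpolation=cv2.INTER_CUBIC)
s=cv2.resize(b[240:325,350:480],None,fx=6,fy=6,interpolation=cv2.INTER_CUBIC)
cv2.imwrite('pics/t1.png',t);cv2.imwrite('pics/s1.png',s)
E
cat > fit.py <<'E'
from h import *
from scipy.optimize import minimize
def mask(f,box,n):
    im=cv2.imread('pics/'+f); l,t,r,b=[int(v) for v in box]; l-=8;t-=8;r+=8;b+=8
    hsv=cv2.cvtColor(im,cv2.COLOR_BGR2HSV).astype(float); m=np.zeros(im.shape[:2]); sub=hsv[t:b,l:r,1]
    th,_=cv2.threshold(sub.astype(np.uint8),0,1,cv2.THRESH_OTSU); print(n,'otsu',th)
    mm=(sub<th).astype(np.uint8)
    k,lab,st,_=cv2.connectedComponentsWithStats(mm); i=1+np.argmax(st[1:,4]); m[t:b,l:r]=(lab==i); return m,(l,t,r,b)
def boxsil(n,x,y,z,yaw,dims,crop,S=8):
    dx,dy,dz=dims; c,s=np.cos(yaw),np.sin(yaw)
    X=[[x+c*u-s*v,y+s*u+c*v,z+w] for u in(-dx/2,dx/2) for v in(-dy/2,dy/2) for w in(0,dz)]
    p=proj(n,X); l,t,r,b=crop; h=cv2.convexHull(((p-[l,t]+.5)*S).astype(np.float32))
    o=np.zeros(((b-t)*S,(r-l)*S),np.float32); cv2.fillConvexPoly(o,np.round(h*16).astype(np.int32),1,shift=4)
    return cv2.resize(o,(r-l,b-t),interpolation=cv2.INTER_AREA)
E
python3 - <<'E'
from fit import *
B={"top":((286,192,334,222),'top0.png'),"scene":((304,220,341,246),'scene0.png')}
M={n:mask(f,b,n) for n,(b,f) in B.items()}
for n,(m,c) in M.items(): print(n,m.sum())
p0=plane("top",[[309,207]],20)[0]; print(p0)
def cost(v,ns=("top","scene")):
    return sum(np.abs(boxsil(n,v[0]*10,v[1]*10,v[2]*10,v[3]/10,(50,110,20),M[n][1])-M[n][0][M[n][1][1]:M[n][1][3],M[n][1][0]:M[n][1][2]]).sum() for n in ns)
best=None
for yaw in np.linspace(0,np.pi,13)[:-1]:
    r=minimize(cost,[p0[0]/10,p0[1]/10,0,yaw*10],method='Nelder-Mead',options=dict(initial_simplex=None,xatol=.005,fatol=.1,maxiter=300))
    if best is None or r.fun<best.fun: best=r
v=best.x; print('both xyz yaw',v[:3]*10,v[3]/10,best.fun)
for ns in(("top",),("scene",)):
    r=minimize(lambda w:cost([w[0],w[1],0,w[2]],ns),[v[0],v[1],v[3]],method='Nelder-Mead'); print(ns,r.x[:2]*10,r.x[2]/10,r.fun)
E
```

```text
top otsu 124.0
scene otsu 80.0
top 1057.0
scene 539.0
[505.4756  51.1532  20.    ]Traceback (most recent call last):
  File "<stdin>", line 10, in <module>
    res = _minimize_neldermead(fun, x0, args, callback, bounds=bounds,
                               **options)
    fxr = func(xr)
    fx = function(np.copy(x), *(wrapper_args + args))
  File "<stdin>", line 7, in cost
  File "<stdin>", line 7, in <genexpr>
  File "fit.py", line 12, in boxsil
    p=proj(n,X); l,t,r,b=crop; h=cv2.convexHull(((p-[l,t]+.5)*S).astype(np.float32))
  File "h.py", line 14, in proj
    K,D,p,R=P(n); rv=cv2.Rodrigues(R.T)[0]; return cv2.projectPoints(np.array(X,float).reshape(-1,1,3),rv,-R.T@p,K,D)[0].reshape(-1,2)
            ~^^^
  File "h.py", line 7, in P
    m=camera_model(n); return np.array(m["camera_matrix"],float),np.array(m["D"],float),np.array(m["position"],float),np.array(m["attitude"],float)
ValueError: time passes only in moves, steps and waits
```

View pics/t1.png

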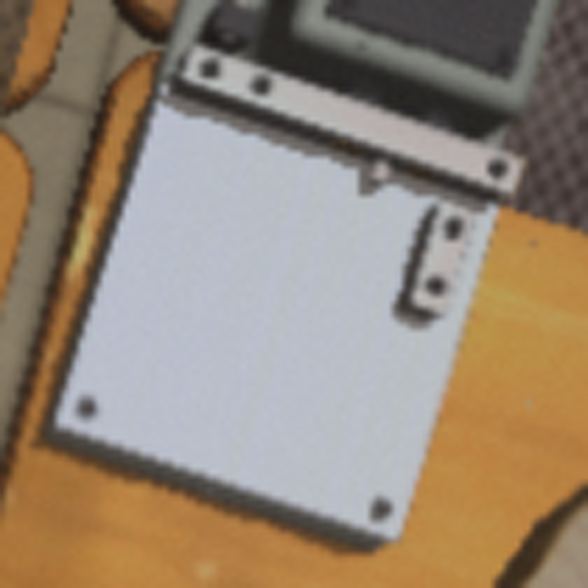

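View pics/s1.png

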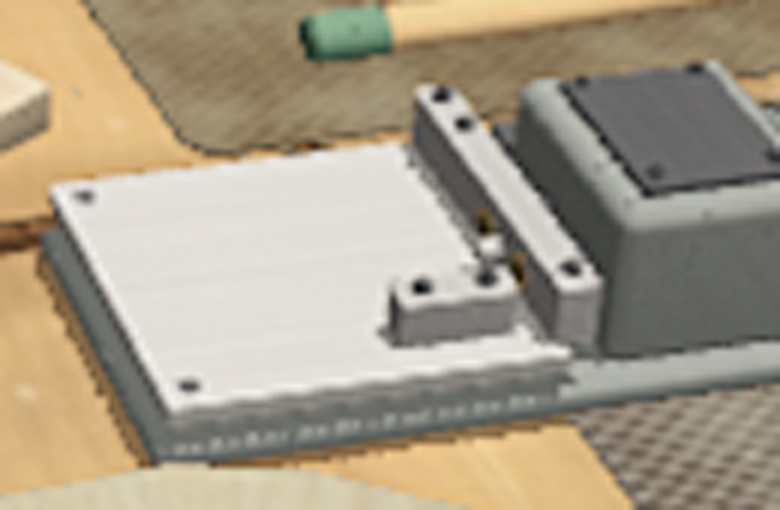

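Both close-ups show the table's front corners, end fence, side fence and plunger tip clearly. Top crop: table corners (52,432) and (402,540), fence edge (180,82)–(513,193), side fence top (435,205)–(412,302), tip ~(370,188). Scene crop: table corners (52,187) and (172,412), fence edge (415,97)–(562,292), side fence (392,283)–(515,292), tip ~(487,245). I'll fit the unit pose to these.

```bash
sed -i 's/^def P(n):/from functools import lru_cache\n@lru_cache(None)\ndef P(n):/' h.py
cat > unit.py <<'E'
from h import *
from scipy.optimize import least_squares
T=lambda q:np.array(q)/5.6+[405-.41,150-.41]
S=lambda q:np.array(q)/6+[350-.42,240-.42]
names=['L','R','FL','FR','Sff','Sfr','Sbr','Sbl','tip']
def U(v):
    x,y,z,yaw,c=v[0],v[1],v[2],v[3],v[4]
    X=np.array([[-116,75,34],[-116,-75,34],[0,72,60],[0,-72,60],[-55,c,54],[-55,c-16,54],[-10,c-16,54],[-10,c,54],[-10,c+25,44]],float)
    C,s=np.cos(yaw),np.sin(yaw); return X@np.array([[C,-s,0],[s,C,0],[0,0,1]]).T+[x,y,z]
tp=T([[52,432],[402,540],[180,82],[513,193],[412,302],[445,313],[468,215],[437,204],[368,187]])
sp=S([[52,187],[172,412],[415,97],[562,292],[392,282],[400,306],[515,292],[503,270],[485,245]])
def res(v,parts=False):
    X=U(v); a,b=proj("top",X)-tp,proj("scene",X)-sp
    return (a,b) if parts else np.r_[a.ravel(),b.ravel()]
if __name__=="__main__":
    p=plane("top",T([[340,140]]),60)[0]
    for z in (True,False):
        r=least_squares(lambda v:res(v if z else np.r_[v[:2],0,v[3:]]),[p[0],p[1],0,.2,-25],loss='soft_l1')
        print('unit x y z yaw c',r.x,r.cost); 
    for n,a,b in zip(names,*res(r.x,True)): print(n,a,b)
    v=r.x; X=U(v); C,s=np.cos(v[3]),np.sin(v[3]); print('corner',v[0]-s*v[4],v[1]+C*v[4])
E
python3 unit.py
sed -e '1,/^E$/!d' /dev/null; cat > rail.py <<'E'
from fit import *
B={"top":((286,192,334,222),'top0.png'),"scene":((304,220,341,246),'scene0.png')}
M={n:mask(f,b,n) for n,(b,f) in B.items()}
p0=plane("top",[[309,207]],20)[0]
def cost(v,ns=("top","scene")):
    return sum(np.abs(boxsil(n,v[0]*10,v[1]*10,v[2]*10,v[3]/10,(50,110,20),M[n][1])-M[n][0][M[n][1][1]:M[n][1][3],M[n][1][0]:M[n][1][2]]).sum() for n in ns)
best=None
def sx(v): return np.array([v]+[np.array(v)+d*np.eye(len(v))[i] for i,d in zip(range(len(v)),(1,1,.5,1) if len(v)==4 else (1,1,1))])
for yaw in np.linspace(0,np.pi,13)[:-1]:
    v=[p0[0]/10,p0[1]/10,0,yaw*10]
    r=minimize(cost,v,method='Nelder-Mead',options=dict(initial_simplex=sx(v),xatol=.005,fatol=.1,maxiter=300))
    if best is None or r.fun<best.fun: best=r
v=best.x; print('both xyz yaw',v[:3]*10,v[3]/10,best.fun)
for ns in(("top",),("scene",),("top","scene")):
    r=minimize(lambda w:cost([w[0],w[1],0,w[2]],ns),[v[0],v[1],v[3]],method='Nelder-Mead',options=dict(initial_simplex=sx([v[0],v[1],v[3]]))); print(ns,r.x[:2]*10,r.x[2]/10,r.fun)
E
python3 rail.py
```

```text
unit x y z yaw c [ 583.8041 -303.5386   -3.7148   -0.2945  -43.9771] 57.9784856889541
unit x y z yaw c [ 582.5743 -303.589   108.0024   -0.2906  -44.2958] 62.67048309814876
L [ 14.268  -18.4269] [ 13.0179 -42.9847]
R [ 19.59   -15.1622] [ 15.9622 -46.3406]
FL [ 11.6212 -10.6597] [  2.6396 -43.3078]
FR [17.7725 -8.1369] [  4.8941 -44.8762]
Sff [15.2629 -6.334 ] [  2.6887 -44.0547]
Sfr [16.6002 -5.8413] [  4.2815 -44.2934]
Sbr [18.2526 -8.7979] [  5.5561 -44.5291]
Sbl [16.6076 -9.2998] [  4.4312 -44.5696]
tip [16.1104 -9.1531] [  2.2436 -41.9346]
corner 569.882521022027 -346.0276756008876
top otsu 124.0
scene otsu 80.0
both xyz yaw [514.0567  53.3561  -1.7296] -0.1838598807014921 88.609375
('top',) [513.9588  52.872 ] -0.18134546332921922 44.0625
('scene',) [512.4226  52.6509] -0.2066330341661457 41.125
('top', 'scene') [513.6474  52.9096] -0.18564996752400692 96.046875
```

```bash
python3 - <<'E'
from unit import *
for fixz in (False,True):
    f=lambda v:res(np.r_[v[:2],0 if fixz else v[2],v[3:]])
    r=least_squares(f,[580,-300,0,-.29,-44],loss='soft_l1'); v=r.x.copy(); v[2]=0 if fixz else v[2]
    print(v,r.cost)
    for n,a,b in zip(names,*res(v,True)): print(n,a,b)
    # triangulate individual
def tri(a,b):
    p,d=ray("top",[a]);q,e=ray("scene",[b]);d=d[0]/np.linalg.norm(d[0]);e=e[0]/np.linalg.norm(e[0])
    A=np.c_[d,-e];t=np.linalg.lstsq(A,q-p,rcond=None)[0];x,y=p+d*t[0],q+e*t[1];return (x+y)/2,np.linalg.norm(x-y)
for n,a,b in zip(names,tp,sp): print(n,*tri(a,b))
E
```

```text
[ 583.8041 -303.5386   -3.7148   -0.2945  -43.9771] 57.978485688952006
L [  4.0525 -12.6972] [11.4353 -1.0368]
R [  2.9347 -11.4218] [12.9434 -1.6771]
FL [-0.4242  0.5405] [-0.8334 -0.8736]
FR [-0.481   0.9906] [-0.3201  0.2778]
Sff [-1.3594  0.6675] [-1.2142  0.4544]
Sfr [-0.6958  0.9365] [0.1817 0.5233]
Sbr [ 0.6104 -0.0719] [0.6435 0.139 ]
Sbl [-0.3724 -0.3465] [-0.2694 -0.2081]
tip [ 0.4603 -0.0149] [-2.1084  1.6223]
[ 582.5743 -303.589     0.       -0.2906  -44.2959] 62.670483096028704
L [  4.5219 -12.174 ] [11.0166 -2.1189]
R [  3.6699 -11.0745] [12.7933 -2.8224]
FL [-0.0734  0.8324] [-1.2208 -2.077 ]
FR [0.1294 1.1209] [-0.4512 -1.0097]
Sff [-0.6022  0.9805] [-1.3529 -0.6795]
Sfr [0.0889 1.2309] [ 0.0749 -0.6175]
Sbr [1.3373 0.136 ] [ 0.5473 -1.0443]
Sbl [ 0.3273 -0.1204] [-0.3973 -1.3837]
tip [1.107  0.2398] [-2.2846  0.4706]
L [ 466.4282 -189.5928   31.4491] 3.0932414092203997
R [ 423.8352 -334.0449   31.2199] 1.5229397278338364
FL [ 606.3929 -236.041    54.1446] 0.1956400869586388
FR [ 564.3806 -372.8559   57.0043] 1.6405379208885436
Sff [ 519.6451 -332.1153   52.4954] 0.12841351339483276
Sfr [ 514.5307 -345.2957   51.9485] 2.7164644790833865
Sbr [ 556.5123 -356.5898   49.9653] 0.35767452398419836
Sbl [ 560.958  -343.7396   50.4035] 0.6431195746951758
tip [ 570.757  -318.6549   42.9573] 5.986418962827658
```

The corner's x=0 is its own frame, so the fence has an offset in the unit's x. I'll add that to the fit.

```bash
python3 - <<'E'
import re
s=open('unit.py').read()
s=s.replace("C,s=np.cos(yaw),np.sin(yaw); return","X[:2,0]-=v[5]; C,s=np.cos(yaw),np.sin(yaw); return").split('if __name__')[0]
open('unit.py','w').write(s)
E
python3 - <<'E'
from unit import *
for fixz in (False,True):
    f=lambda v:res(np.r_[v[:2],0 if fixz else v[2],v[3:]])
    r=least_squares(f,[580,-300,0,-.29,-44,20],loss='soft_l1'); v=r.x.copy(); v[2]=0 if fixz else v[2]
    C,s=np.cos(v[3]),np.sin(v[3])
    print(v,r.cost,'corner',v[0]-s*v[4],v[1]+C*v[4])
    for n,a,b in zip(names,*res(v,True)): print(n,a,b)
    cx,cy=v[0]-s*v[4],v[1]+C*v[4]; R=np.array([[C,-s],[s,C]])
    print('home origin',R@[-55,25]+[cx,cy],'grasp',R@[-85,25]+[cx,cy])
E
```

```text
[ 584.5653 -304.2918   -2.9427   -0.2948  -43.5849   29.6813] 5.93577854996067 corner 571.9019330986114 -345.9965380598484
L [ 0.5782 -0.797 ] [-0.3288  0.309 ]
R [-0.3284  0.4851] [ 0.0882 -0.0131]
FL [-0.0182  0.1387] [-0.3378 -1.099 ]
FR [-0.0542  0.6216] [0.215  0.0498]
Sff [-1.1056  0.2463] [-0.7649  0.1251]
Sfr [-0.4393  0.519 ] [0.6342 0.1917]
Sbr [ 0.8727 -0.4953] [ 1.0995 -0.1875]
Sbl [-0.1128 -0.7736] [ 0.1835 -0.5324]
tip [ 0.713  -0.4436] [-1.6622  1.3034]
home origin [ 526.5381 -306.0951] grasp [ 497.8323 -297.3788]
[ 583.7219 -304.3969    0.       -0.2936  -43.7956   29.4461] 9.67991902626839 corner 571.0460776910485 -346.31800224616404
L [ 0.9412 -0.5898] [-0.4843 -0.6143]
R [0.2094 0.6719] [ 0.0286 -0.9812]
FL [0.3065 0.2559] [-0.5264 -2.0619]
FR [0.4412 0.725 ] [ 0.1192 -0.9646]
Sff [-0.5486  0.4518] [-0.8694 -0.8078]
Sfr [0.1358 0.7225] [ 0.5412 -0.7455]
Sbr [ 1.4375 -0.3481] [ 1.0294 -1.1361]
Sbl [ 0.4341 -0.6247] [ 0.1014 -1.4764]
tip [ 1.2238 -0.2914] [-1.7624  0.3758]
home origin [ 525.6359 -306.4693] grasp [ 496.92   -297.7864]
```

Rail: centre (514,53), yaw −0.186, underside near z=0. Corner: (571.5,−346.2), unit yaw −0.294, table near 32 mm, close to the text's 34. I'll use the −e end (towards −y) as the tail and grasp at about (508,23). That is clear of the toolbox, which I'll go round by drawing back first.

```bash
python3 -m pendant '[{"xyz":[0.119,0,-0.112],"twist":0,"claw":-1},{"xyz":[0.119,0,-0.112],"twist":0,"claw":-1},{"xyz":[0.119,0,-0.112],"twist":0,"claw":-1},{"xyz":[0.119,0,-0.112],"twist":0,"claw":-1},{"xyz":[0.119,0,-0.112],"twist":0,"claw":-1},{"xyz":[0.119,0,-0.112],"twist":0,"claw":-1},{"xyz":[0.119,0,-0.112],"twist":0,"claw":-1},{"xyz":[0.119,0,-0.112],"twist":0,"claw":-1},{"xyz":[0.067,0,-0.122],"twist":0,"claw":-1},{"xyz":[0.067,0,-0.122],"twist":0,"claw":-1},{"xyz":[0.067,0,-0.122],"twist":0,"claw":-1},{"xyz":[0.067,0,-0.122],"twist":0,"claw":-1},{"xyz":[0.067,0,-0.122],"twist":0,"claw":-1},{"xyz":[0.067,0,-0.122],"twist":0,"claw":-1},{"xyz":[0.067,0,-0.122],"twist":0,"claw":-1},{"xyz":[0.067,0,-0.122],"twist":0,"claw":-1},{"xyz":[0,0,0],"twist":0,"claw":-1},{"xyz":[0,0,0],"twist":0,"claw":-1}]'
```

```text
clock: 2.6
tcp_pos: [399.4, 60.2, 404.9]
ee_rot: [[0.969, 0.001, 0.248], [-0.248, 0.0, 0.969], [0.0, -1.0, 0.001]]
wrist_force: [0.0, -0.1, -0.4]
grip_width: 88.3
```

```bash
python3 -m pendant '[{"xyz":[0,0,0],"twist":0.94,"claw":-1},{"xyz":[0,0,0],"twist":0.94,"claw":-1},{"xyz":[0,0,0],"twist":0.94,"claw":-1},{"xyz":[0,0,0],"twist":0.94,"claw":-1},{"xyz":[0,0,0],"twist":0.94,"claw":-1},{"xyz":[0,0,0],"twist":0.94,"claw":-1},{"xyz":[0,0,0],"twist":0.94,"claw":-1},{"xyz":[0,0,0],"twist":0.94,"claw":-1},{"xyz":[0,0,0],"twist":0.94,"claw":-1},{"xyz":[0,0,0],"twist":0.94,"claw":-1},{"xyz":[0,0,0],"twist":0.94,"claw":-1},{"xyz":[0,0,0],"twist":0.94,"claw":-1},{"xyz":[0,0,0],"twist":0.94,"claw":-1},{"xyz":[0,0,0],"twist":0.94,"claw":-1},{"xyz":[0,0,0],"twist":0.94,"claw":-1},{"xyz":[0,0,0],"twist":0.94,"claw":-1},{"xyz":[0,0,0],"twist":0,"claw":-1},{"xyz":[0,0,0],"twist":0,"claw":-1}]'
cat > go.py <<'E'
from h import *
def go(x,y,z,jaw):
    s=status.get_state(); R=np.array(s["ee_rot"]);p=np.array(s["tcp_pos"]); d=R.T@(np.array([x,y,z])-p)
    ang=np.arctan2(R[1,2],R[0,2]); t=-((jaw-ang+np.pi)%(2*np.pi)-np.pi)
    print('tcp',p,'jaw',ang,'xyz units',d/250,'twist units',t/0.1,'clk',s["clock"],'F',np.array(s["wrist_force"]),'q',np.array(s["joint_pos"]))
E
python3 -c "
from go import *
go(508.2,23.5,300,-.186)"
```

```text
clock: 4.4
tcp_pos: [399.1, 61.8, 404.7]
ee_rot: [[-0.176, 0.0, 0.984], [-0.984, 0.0, -0.176], [-0.001, -1.0, 0.0]]
wrist_force: [-0.8, 0.3, -0.2]
grip_width: 88.0
tcp [399.0539  61.8113 404.7471] jaw -0.17715636299408621 xyz units [0.0741 0.419  0.4567] twist units 0.08843637005913951 clk 4.4 F [-0.8354  0.3075 -0.2128] q [-0.3929  0.4221  0.1814  2.2035 -0.1485  0.5267 -0.2757]
```

```bash
python3 -m pendant '[{"xyz":[0.018,0.03,0.114],"twist":0.09,"claw":-1},{"xyz":[0.018,0.09,0.114],"twist":0,"claw":-1},{"xyz":[0.019,0.14,0.114],"twist":0,"claw":-1},{"xyz":[0.019,0.16,0.115],"twist":0,"claw":-1},{"xyz":[0,0.14,0],"twist":0,"claw":-1},{"xyz":[0,0.10,0],"twist":0,"claw":-1},{"xyz":[0,0,0],"twist":0,"claw":-1},{"xyz":[0,0,0],"twist":0,"claw":-1}]'
python3 - <<'E'
from go import *
a=snap("top","top1.png");b=snap("scene","scene1.png")
c=lambda i:cv2.cvtColor(i,cv2.COLOR_RGB2BGR)
A=cv2.resize(c(a)[150:270,240:400],(640,480)[:2] if 0 else (400,300),interpolation=cv2.INTER_CUBIC);B=cv2.resize(c(b)[150:270,260:420],(400,300),interpolation=cv2.INTER_CUBIC)
cv2.imwrite('pics/c1.png',np.hstack([A,B])); go(508.2,23.5,170,-.186)
E
```

```text
clock: 5.2
tcp_pos: [508.0, 21.4, 239.9]
ee_rot: [[-0.188, -0.001, 0.982], [-0.982, 0.001, -0.188], [-0.0, -1.0, -0.001]]
wrist_force: [1.0, -0.7, 0.2]
grip_width: 88.2
tcp [508.4253  21.2825 241.1   ] jaw -0.19001025887368206 xyz units [-0.0083  0.2844 -0.0032] twist units -0.040102588736821154 clk 5.3 F [-0.807  -0.382   0.1933] q [-0.1775  0.8208  0.0747  2.0459 -0.2003  0.2791 -0.124 ]
```

View pics/c1.png

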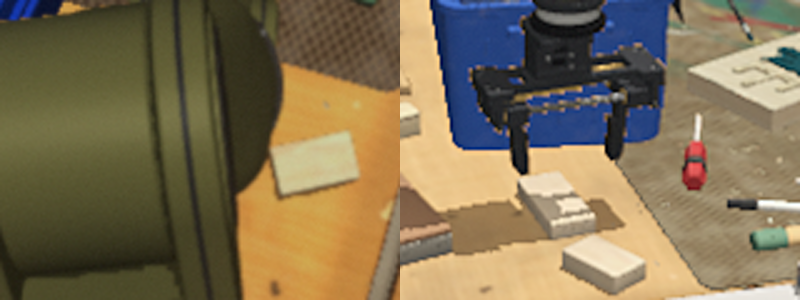

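The scene view shows the open fingers (crop ~(520,160) and (615,155)) in line with the rail's near half at (555,205), with the short offcut clear. I'll descend and grip.

```bash
python3 -m pendant '[{"xyz":[-0.008,0.1,-0.003],"twist":0,"claw":-1},{"xyz":[0,0.1,0],"twist":0,"claw":-1},{"xyz":[0,0.06,0],"twist":0,"claw":-1},{"xyz":[0,0.024,0],"twist":0,"claw":-1},{"xyz":[0,0,0],"twist":0,"claw":-1},{"xyz":[0,0,0],"twist":0,"claw":1},{"xyz":[0,0,0],"twist":0,"claw":1},{"xyz":[0,0,0],"twist":0,"claw":1},{"xyz":[0,0,0],"twist":0,"claw":1},{"xyz":[0,0,0],"twist":0,"claw":1},{"xyz":[0,0,0],"twist":0,"claw":1},{"xyz":[0,0,0],"twist":0,"claw":1},{"xyz":[0,0,0],"twist":0,"claw":1}]' 40
```

```text
clock: 6.6
tcp_pos: [507.7, 23.1, 168.9]
ee_rot: [[-0.19, 0.0, 0.982], [-0.982, 0.0, -0.19], [-0.0, -1.0, 0.0]]
wrist_force: [-0.4, 0.8, 5.9]
grip_width: 49.5
```

```bash
python3 -m pendant '[{"xyz":[0,-0.06,0],"twist":0,"claw":1},{"xyz":[0,-0.12,0],"twist":0,"claw":1},{"xyz":[0,-0.14,0],"twist":0,"claw":1},{"xyz":[0,-0.14,0],"twist":0,"claw":1},{"xyz":[0,-0.08,0],"twist":0,"claw":1},{"xyz":[0,0,0],"twist":0,"claw":1},{"xyz":[0,0,0],"twist":0,"claw":1}]' 40
python3 -c "
from go import *
go(466.9,-275.9,300,-1.865)"
```

```text
clock: 7.3
tcp_pos: [507.3, 23.1, 303.9]
ee_rot: [[-0.19, 0.0, 0.982], [-0.982, 0.0, -0.19], [-0.0, -1.0, 0.0]]
wrist_force: [0.1, 0.9, -0.4]
grip_width: 49.7
tcp [507.3139  23.1449 303.949 ] jaw -0.1907979743259668 xyz units [1.2051 0.0155 0.0681] twist units 16.742020256740332 clk 7.3 F [ 0.0633  0.8518 -0.3874] q [-0.2097  0.7058  0.1198  2.0185 -0.1886  0.4272 -0.1372]
```

```bash
python3 -m pendant '[{"xyz":[0.06,0,0.003],"twist":0,"claw":1},{"xyz":[0.12,0,0.007],"twist":0,"claw":1},{"xyz":[0.13,0,0.007],"twist":0,"claw":1},{"xyz":[0.13,0,0.007],"twist":0,"claw":1},{"xyz":[0.13,0,0.007],"twist":0,"claw":1},{"xyz":[0.13,0,0.007],"twist":0,"claw":1},{"xyz":[0.13,0,0.007],"twist":0,"claw":1},{"xyz":[0.13,0,0.007],"twist":0,"claw":1},{"xyz":[0.13,0,0.007],"twist":0,"claw":1},{"xyz":[0.085,0,0.007],"twist":0,"claw":1},{"xyz":[0.03,0,0.002],"twist":0,"claw":1}]' 40
python3 -m pendant '[{"xyz":[0,0,0],"twist":0.5,"claw":1},{"xyz":[0,0,0],"twist":0.9,"claw":1},{"xyz":[0,0,0],"twist":0.9,"claw":1},{"xyz":[0,0,0],"twist":0.9,"claw":1},{"xyz":[0,0,0],"twist":0.9,"claw":1},{"xyz":[0,0,0],"twist":0.9,"claw":1},{"xyz":[0,0,0],"twist":0.9,"claw":1},{"xyz":[0,0,0],"twist":0.9,"claw":1},{"xyz":[0,0,0],"twist":0.9,"claw":1},{"xyz":[0,0,0],"twist":0.9,"claw":1},{"xyz":[0,0,0],"twist":0.9,"claw":1},{"xyz":[0,0,0],"twist":0.9,"claw":1},{"xyz":[0,0,0],"twist":0.9,"claw":1},{"xyz":[0,0,0],"twist":0.9,"claw":1},{"xyz":[0,0,0],"twist":0.9,"claw":1},{"xyz":[0,0,0],"twist":0.9,"claw":1},{"xyz":[0,0,0],"twist":0.9,"claw":1},{"xyz":[0,0,0],"twist":0.9,"claw":1},{"xyz":[0,0,0],"twist":0.9,"claw":1},{"xyz":[0,0,0],"twist":0.04,"claw":1}]' 40
python3 -c "
from go import *
go(466.9,-275.9,245,-1.865)"
```

```text
clock: 8.4
tcp_pos: [465.7, -278.5, 302.2]
ee_rot: [[-0.194, -0.003, 0.981], [-0.981, -0.0, -0.194], [0.001, -1.0, -0.003]]
wrist_force: [-0.1, 0.2, -0.8]
grip_width: 49.6
clock: 10.4
tcp_pos: [467.3, -274.3, 302.4]
ee_rot: [[-0.957, -0.002, -0.289], [0.289, 0.002, -0.957], [0.003, -1.0, -0.001]]
wrist_force: [-1.0, -0.4, -1.4]
grip_width: 49.6
tcp [ 467.2535 -274.2614  302.4315] jaw -1.8636858053930794 xyz units [-0.0012  0.2297  0.0069] twist units 0.013141946069206156 clk 10.4 F [-0.9511 -0.3778 -1.3774] q [ 0.1681  0.7928  0.4818  1.9292 -0.6459  0.5812 -0.7806]
```

```bash
python3 -m pendant '[{"xyz":[0,0.08,0.006],"twist":0,"claw":1},{"xyz":[0,0.11,0],"twist":0,"claw":1},{"xyz":[0,0.08,0],"twist":0,"claw":1},{"xyz":[0,0.04,0],"twist":0,"claw":1},{"xyz":[0,0,0],"twist":0,"claw":1},{"xyz":[0,0,0],"twist":0,"claw":1}]' 40
python3 - <<'E'
from go import *
a=snap("top","top2.png");b=snap("scene","scene2.png")
c=lambda i:cv2.cvtColor(i,cv2.COLOR_RGB2BGR)
A=cv2.resize(c(a)[140:260,400:520],(400,400),interpolation=cv2.INTER_CUBIC);B=cv2.resize(c(b)[220:330,350:460],(400,400),interpolation=cv2.INTER_CUBIC)
cv2.imwrite('pics/c2.png',np.hstack([A,B])); go(466.9,-275.9,203,-1.865)
E
```

```text
clock: 11.0
tcp_pos: [466.8, -277.3, 226.5]
ee_rot: [[-0.957, 0.0, -0.289], [0.289, -0.0, -0.957], [-0.0, -1.0, -0.0]]
wrist_force: [0.2, 0.8, -1.0]
grip_width: 49.5
tcp [ 466.9914 -277.4878  227.0282] jaw -1.8644672248242264 xyz units [ 0.0023  0.0961 -0.006 ] twist units 0.005327751757735477 clk 11.1 F [ 0.2874  0.7572 -1.2311] q [ 0.2489  0.9031  0.3498  1.9555 -0.7381  0.4111 -0.6988]
```

View pics/c2.png

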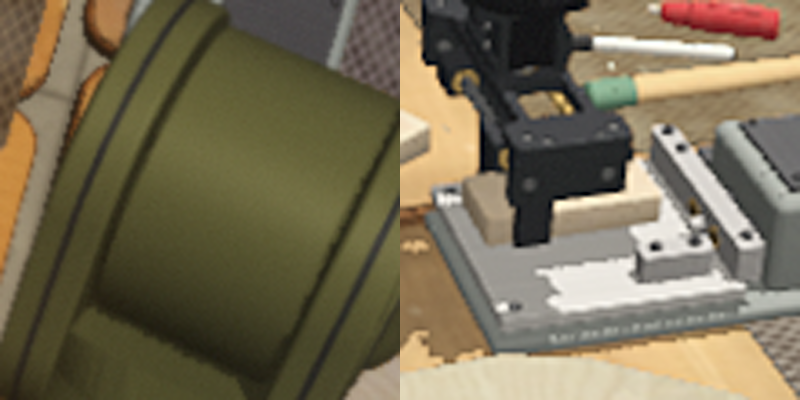

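The scene view shows the rail held level (tail ~(480,210), lead end ~(655,200)), pointing at the end fence left of the side fence; the arm hides the top view. I'll lower slowly to contact.

```bash
python3 -m pendant '[{"xyz":[0,0.03,0],"twist":0,"claw":1},{"xyz":[0,0.03,0],"twist":0,"claw":1},{"xyz":[0,0.02,0],"twist":0,"claw":1},{"xyz":[0,0.004,0],"twist":0,"claw":1},{"xyz":[0,0,0],"twist":0,"claw":1},{"xyz":[0,0,0],"twist":0,"claw":1}]' 40
python3 -m pendant '[{"xyz":[0,0.004,0],"twist":0,"claw":1},{"xyz":[0,0.004,0],"twist":0,"claw":1},{"xyz":[0,0,0],"twist":0,"claw":1},{"xyz":[0,0,0],"twist":0,"claw":1}]' 40
```

```text
clock: 11.7
tcp_pos: [466.7, -277.4, 205.2]
ee_rot: [[-0.957, 0.0, -0.29], [0.29, -0.0, -0.957], [-0.0, -1.0, 0.0]]
wrist_force: [-0.0, -0.2, -1.0]
grip_width: 49.5
clock: 12.1
tcp_pos: [466.7, -277.3, 203.2]
ee_rot: [[-0.957, 0.0, -0.29], [0.29, 0.0, -0.957], [0.0, -1.0, -0.0]]
wrist_force: [-0.5, -0.2, -1.4]
grip_width: 49.8
```

```bash
python3 -m pendant '[{"xyz":[0,0.003,0],"twist":0,"claw":1},{"xyz":[0,0,0],"twist":0,"claw":1},{"xyz":[0,0,0],"twist":0,"claw":1}]' 40;  python3 -m pendant '[{"xyz":[0,0.003,0],"twist":0,"claw":1},{"xyz":[0,0,0],"twist":0,"claw":1},{"xyz":[0,0,0],"twist":0,"claw":1}]' 40
```

```text
clock: 12.4
tcp_pos: [466.7, -277.3, 202.9]
ee_rot: [[-0.957, 0.001, -0.29], [0.29, 0.0, -0.957], [-0.0, -1.0, -0.0]]
wrist_force: [-0.2, 0.5, 6.0]
grip_width: 49.8
clock: 12.7
tcp_pos: [466.6, -277.4, 202.9]
ee_rot: [[-0.957, 0.001, -0.29], [0.29, 0.0, -0.957], [-0.001, -1.0, -0.0]]
wrist_force: [-2.0, 2.0, 12.5]
grip_width: 49.8
```

Contact found at TCP z = 202.9 (table ≈ 34 mm, as the text says), stiffness about 9 N/mm. I'll ease the down push, grip harder, advance to just short of the plunger, then feel for the side fence.

```bash
python3 -m pendant '[{"xyz":[0,-0.003,0],"twist":0,"claw":1},{"xyz":[0,0,0],"twist":0,"claw":1},{"xyz":[-0.02,0,0],"twist":0,"claw":1},{"xyz":[-0.02,0,0],"twist":0,"claw":1},{"xyz":[-0.02,0,0],"twist":0,"claw":1},{"xyz":[-0.01,0,0],"twist":0,"claw":1},{"xyz":[0,0,0.012],"twist":0,"claw":1},{"xyz":[0,0,0.012],"twist":0,"claw":1},{"xyz":[0,0,0],"twist":0,"claw":1},{"xyz":[0,0,0],"twist":0,"claw":1}]' 55
cat > cf.py <<'E'
from h import *
s=status.get_state();C,S=np.cos(-.2936),np.sin(-.2936);R=np.array([[C,-S],[S,C]])
print('corner-frame tcp',R.T@(np.array(s["tcp_pos"][:2])-[571.5,-346.2]),'F xy',R.T@np.array(s["wrist_force"][:2]),'Fz',s["wrist_force"][2],'z',s["tcp_pos"][2],'M',np.array(s["ft_torque"]),'jaw',np.arctan2(s["ee_rot"][1][2],s["ee_rot"][0][2]),'w',s["grip_width"],s["clock"])
E
python3 cf.py
```

```text
clock: 13.7
tcp_pos: [482.1, -288.4, 203.0]
ee_rot: [[-0.957, 0.001, -0.29], [0.29, -0.001, -0.957], [-0.002, -1.0, 0.0]]
wrist_force: [-0.2, 1.3, 7.1]
grip_width: 49.7
corner-frame tcp [-102.2665   29.5006] F xy [-0.5245  1.1713] Fz 7.136511909181963 z 202.9553750885491 M [0.1673 0.1684 0.0237] jaw -1.864793748029827 w 49.7363292198355 13.7
```

```bash
python3 -m pendant '[{"xyz":[0,0,0.006],"twist":0,"claw":1},{"xyz":[0,0,0.006],"twist":0,"claw":1},{"xyz":[0,0,0],"twist":0,"claw":1},{"xyz":[0,0,0],"twist":0,"claw":1}]' 55 >/dev/null; python3 cf.py; python3 -m pendant '[{"xyz":[0,0,0.004],"twist":0,"claw":1},{"xyz":[0,0,0],"twist":0,"claw":1},{"xyz":[0,0,0],"twist":0,"claw":1}]' 55 >/dev/null; python3 cf.py
```

```text
corner-frame tcp [-102.1366   26.8971] F xy [0.9458 1.7305] Fz 6.363310898218958 z 202.94409858783408 M [0.2448 0.1093 0.0203] jaw -1.8643222147624994 w 49.46027937251551 14.1
corner-frame tcp [-102.1254   26.0442] F xy [0.08   2.8323] Fz 5.941505754824136 z 202.9640141149061 M [0.342  0.0273 0.0645] jaw -1.864243650951847 w 49.273600464685046 14.4
```

```bash
for i in 1 2 ; do python3 -m pendant '[{"xyz":[0,0,0.004],"twist":0,"claw":1},{"xyz":[0,0,0],"twist":0,"claw":1},{"xyz":[0,0,0],"twist":0,"claw":1}]' 55 >/dev/null; python3 cf.py; done
```

```text
corner-frame tcp [-102.1052   25.0279] F xy [0.5821 1.5288] Fz 6.36491505735646 z 202.95124017020544 M [0.3044 0.1052 0.0173] jaw -1.864219512372693 w 49.445573541500394 14.7
corner-frame tcp [-102.0641   24.2294] F xy [-0.043   3.1587] Fz 6.595825229230757 z 202.95296199067204 M [0.2947 0.0453 0.0556] jaw -1.8637457202952594 w 49.21530764317995 15.0
```

```bash
for i in 1 2 ; do python3 -m pendant '[{"xyz":[0,0,0.004],"twist":0,"claw":1},{"xyz":[0,0,0],"twist":0,"claw":1},{"xyz":[0,0,0],"twist":0,"claw":1}]' 55 >/dev/null; python3 cf.py; done
```

```text
corner-frame tcp [-102.049    23.9412] F xy [0.1051 4.5205] Fz 9.11615902503733 z 202.97423001994775 M [0.6281 0.0573 0.0694] jaw -1.8631224102790251 w 49.61295322161215 15.3
corner-frame tcp [-102.0397   23.618 ] F xy [-0.1957  6.3628] Fz 8.915942128913947 z 202.99077426520626 M [ 0.8473 -0.0813  0.1195] jaw -1.8623193446087127 w 49.86501482659104 15.6
```

Side fence found at y≈24 (the expected 25 to within calibration). Now I'll advance along it into the plunger.

```bash
python3 -m pendant '[{"xyz":[-0.01,0,0],"twist":0,"claw":1},{"xyz":[-0.01,0,0],"twist":0,"claw":1},{"xyz":[0,0,0],"twist":0,"claw":1},{"xyz":[0,0,0],"twist":0,"claw":1}]' 55 >/dev/null; python3 cf.py;  python3 -m pendant '[{"xyz":[-0.01,0,0],"twist":0,"claw":1},{"xyz":[0,0,0],"twist":0,"claw":1},{"xyz":[0,0,0],"twist":0,"claw":1}]' 55 >/dev/null; python3 cf.py;  python3 -m pendant '[{"xyz":[-0.01,0,0],"twist":0,"claw":1},{"xyz":[0,0,0],"twist":0,"claw":1},{"xyz":[0,0,0],"twist":0,"claw":1}]' 55 >/dev/null; python3 cf.py
```

```text
corner-frame tcp [-99.6355  23.4427] F xy [-7.3376  5.5795] Fz 15.095591001499072 z 203.000834675235 M [1.2047 1.1685 0.2362] jaw -1.863342455808414 w 49.472857542060034 16.0
corner-frame tcp [-97.264   23.4579] F xy [-8.7156  5.5776] Fz 16.07149702076391 z 203.00003038447508 M [1.2184 1.2891 0.1323] jaw -1.8634644903379087 w 49.82338377120303 16.3
corner-frame tcp [-94.7846  23.5201] F xy [-8.3446  6.2969] Fz 15.169075247150664 z 202.98647801117917 M [1.2349 1.2198 0.1284] jaw -1.8634697798527016 w 49.58124621067232 16.6
```

```bash
python3 -m pendant '[{"xyz":[0,-0.004,0],"twist":0,"claw":1},{"xyz":[-0.008,0,0],"twist":0,"claw":1},{"xyz":[0,0,0],"twist":0,"claw":1},{"xyz":[0,0,0],"twist":0,"claw":1}]' 55 >/dev/null; python3 cf.py; for i in 1 2 3; do python3 -m pendant '[{"xyz":[-0.006,0,0],"twist":0,"claw":1},{"xyz":[0,0,0],"twist":0,"claw":1},{"xyz":[0,0,0],"twist":0,"claw":1}]' 55 >/dev/null; python3 cf.py;done
```

```text
corner-frame tcp [-93.3073  23.5337] F xy [-6.4205  6.1588] Fz 9.621507019908796 z 203.04873165609416 M [1.1261 1.2623 0.0664] jaw -1.8637181506205982 w 49.83839632633209 17.0
corner-frame tcp [-92.3244  23.4949] F xy [-8.8666  4.8993] Fz 10.120870957780744 z 203.0289943618661 M [1.2498 1.4392 0.1129] jaw -1.8639771157061444 w 49.904579316968196 17.3
corner-frame tcp [-91.1182  23.4973] F xy [-9.9269  5.3126] Fz 10.328353610230593 z 203.04810790925035 M [1.3527 1.5933 0.1194] jaw -1.864168210645666 w 49.3538947555284 17.6
corner-frame tcp [-89.9316  23.4725] F xy [-10.9342   6.2945] Fz 12.368127653543716 z 203.0513767530429 M [1.3213 1.7174 0.0836] jaw -1.8643755929203585 w 49.49643866790838 17.9
```

```bash
for i in 1 2 3; do python3 -m pendant '[{"xyz":[-0.006,0,0],"twist":0,"claw":1},{"xyz":[0,0,0],"twist":0,"claw":1},{"xyz":[0,0,0],"twist":0,"claw":1}]' 55 >/dev/null; python3 cf.py;done
python3 - <<'E'
from h import *
b=snap("scene","scene3.png")
cv2.imwrite('pics/c3.png',cv2.resize(cv2.cvtColor(b,cv2.COLOR_RGB2BGR)[235:315,365:470],None,fx=7,fy=7,interpolation=cv2.INTER_CUBIC))
E
```

```text
corner-frame tcp [-88.7368  23.4528] F xy [-12.0402   5.5603] Fz 12.890486452317353 z 203.04699741522487 M [1.3865 1.9111 0.074 ] jaw -1.8645268798380676 w 49.47915812253641 18.2
corner-frame tcp [-87.554   23.4556] F xy [-12.5999   4.8244] Fz 13.014351101518454 z 203.0375048157574 M [1.4491 2.0066 0.091 ] jaw -1.8647274701011014 w 49.12875514148397 18.5
corner-frame tcp [-86.3682  23.428 ] F xy [-13.7997   6.4101] Fz 13.114530837683724 z 203.04680676224652 M [1.5127 2.1991 0.0029] jaw -1.8649377587200537 w 49.60028735086958 18.8
```

View pics/c3.png

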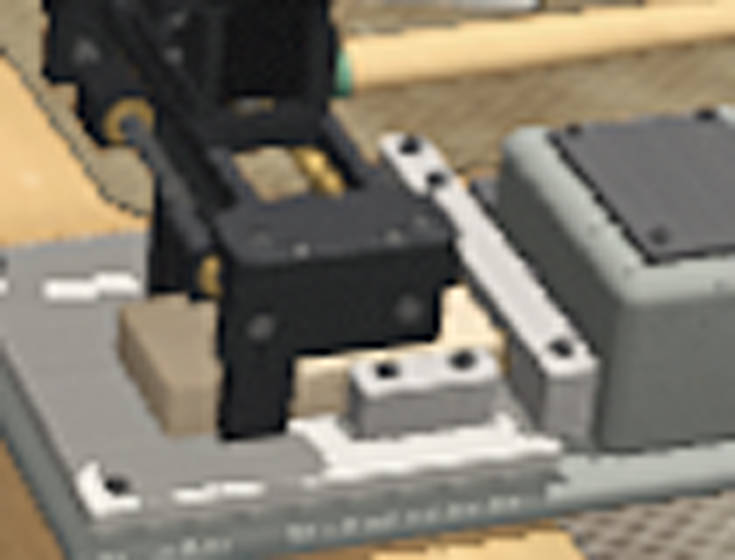

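The view shows the rail flat on the table, along the side fence, with its lead end at about (505,350), close to the end fence. No stiff stop yet, so I'll continue.

```bash
for i in 1 2 3 4; do python3 -m pendant '[{"xyz":[-0.004,0,0],"twist":0,"claw":1},{"xyz":[0,0,0],"twist":0,"claw":1},{"xyz":[0,0,0],"twist":0,"claw":1}]' 55 >/dev/null; python3 cf.py;done
```

```text
corner-frame tcp [-85.6325  23.4443] F xy [-13.4741   5.7156] Fz 14.510062533806781 z 203.03664982660396 M [1.5807 2.3341 0.0275] jaw -1.8650087226666074 w 49.61162499759021 19.15
corner-frame tcp [-84.8484  23.3978] F xy [-14.1302   5.8919] Fz 15.393603161701188 z 203.06128975102334 M [1.5242 2.3742 0.0306] jaw -1.8651595224886492 w 49.16976894373559 19.45
corner-frame tcp [-84.0645  23.3957] F xy [-15.5043   6.7217] Fz 16.022289676940087 z 203.04047124381933 M [1.6463 2.4921 0.0416] jaw -1.865340949304089 w 49.63413228321468 19.75
corner-frame tcp [-83.1553  23.4284] F xy [-15.7523   5.8014] Fz 16.3687134869566 z 202.9854866914452 M [1.6423 2.6373 0.0313] jaw -1.8652479694143533 w 49.50803436024874 20.05
```

```bash
for i in 1 2 3; do python3 -m pendant '[{"xyz":[-0.004,-0.001,0],"twist":0,"claw":1},{"xyz":[0,0,0],"twist":0,"claw":1},{"xyz":[0,0,0],"twist":0,"claw":1}]' 55 >/dev/null; python3 cf.py;done
python3 - <<'E'
from h import *
b=snap("scene","scene4.png")
cv2.imwrite('pics/c4.png',cv2.resize(cv2.cvtColor(b,cv2.COLOR_RGB2BGR)[255:310,380:455],None,fx=10,fy=10,interpolation=cv2.INTER_CUBIC))
E
```

```text
corner-frame tcp [-82.8434  23.3726] F xy [-16.0166   6.9425] Fz 15.773600162017757 z 203.001449474312 M [ 1.7151  2.8304 -0.0059] jaw -1.8654667467185506 w 49.862201777778814 20.35
corner-frame tcp [-82.4958  23.3585] F xy [-17.2582   5.9252] Fz 15.711172333329294 z 202.97285624883952 M [1.7121 3.0452 0.0967] jaw -1.8655048124273927 w 49.34855745426819 20.65
corner-frame tcp [-82.1512  23.3164] F xy [-19.1482   5.3045] Fz 15.014379328639006 z 202.9660635296582 M [1.805  3.274  0.1012] jaw -1.8655894283364285 w 49.77979795960579 20.95
```

View pics/c4.png

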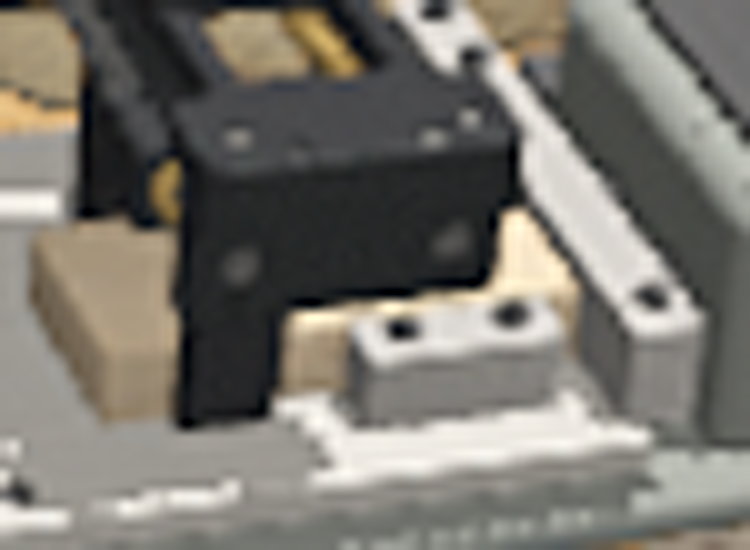

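A stiff stop begins at x≈−82.9, 10+ mm of sprung travel after the plunger's first resistance. The picture shows the lead end against the fence at about (577,300). I'll press more firmly and test the seating.

```bash
for i in 1 2; do python3 -m pendant '[{"xyz":[-0.006,-0.001,0.002],"twist":0,"claw":1},{"xyz":[0,0,0],"twist":0,"claw":1},{"xyz":[0,0,0],"twist":0,"claw":1}]' 60 >/dev/null; python3 cf.py;done;  for i in 1 2; do python3 -m pendant '[{"xyz":[0,0,0],"twist":0.05,"claw":1},{"xyz":[0,0,0],"twist":0,"claw":1},{"xyz":[0,0,0],"twist":0,"claw":1}]' 60 >/dev/null; python3 cf.py;done
```

```text
corner-frame tcp [-81.6033  23.16  ] F xy [-21.3204   6.5268] Fz 14.913678431434295 z 202.90031395416324 M [2.1127 3.7564 0.3407] jaw -1.8651344415320923 w 49.62042982062217 21.3
corner-frame tcp [-81.0702  22.9716] F xy [-24.1414   6.8678] Fz 16.01724873973348 z 202.84987905113758 M [2.3422 4.0853 0.2983] jaw -1.8651214886194702 w 49.69507722235172 21.6
corner-frame tcp [-81.0192  23.1461] F xy [-23.198    7.6237] Fz 16.449667316667465 z 202.8291729358657 M [2.3295 4.0664 0.4124] jaw -1.8695134439082661 w 49.5985812327155 21.9
corner-frame tcp [-80.9294  23.2739] F xy [-22.6795   6.9086] Fz 16.366478350867588 z 202.85940020841696 M [2.4304 4.0417 0.4598] jaw -1.8742583171882843 w 49.336086931679915 22.2
```

```bash
python3 -m pendant '[{"xyz":[0,0,0.003],"twist":-0.05,"claw":1},{"xyz":[0,0,0],"twist":0,"claw":1},{"xyz":[0,0,0],"twist":0,"claw":1},{"xyz":[0,0,0],"twist":0,"claw":1}]' 60 >/dev/null; python3 cf.py; python3 -m pendant '[{"xyz":[-0.004,0,0],"twist":0,"claw":1},{"xyz":[0,0,0],"twist":0,"claw":1},{"xyz":[0,0,0],"twist":0,"claw":1},{"xyz":[0,0,0],"twist":0,"claw":1},{"xyz":[0,0,0],"twist":0,"claw":1}]' 60 >/dev/null; python3 cf.py
python3 -m pendant '[{"xyz":[0,0,0],"twist":0,"claw":1},{"xyz":[0,0,0],"twist":0,"claw":1},{"xyz":[0,0,0],"twist":0,"claw":1},{"xyz":[0,0,0],"twist":0,"claw":1},{"xyz":[0,0,0],"twist":0,"claw":1},{"xyz":[0,0,0],"twist":0,"claw":1},{"xyz":[0,0,0],"twist":0,"claw":1},{"xyz":[0,0,0],"twist":0,"claw":1}]' 60 >/dev/null; python3 cf.py
python3 - <<'E'
from h import *
b=snap("scene","scene5.png");o=cv2.imread('pics/scene3.png')
f=lambda i:cv2.resize(i[265:305,405:450],None,fx=8,fy=8,interpolation=cv2.INTER_CUBIC)
cv2.imwrite('pics/c5.png',np.hstack([f(o),f(cv2.cvtColor(b,cv2.COLOR_RGB2BGR))]))
E
```

```text
corner-frame tcp [-80.944   22.9467] F xy [-23.6866   8.3426] Fz 17.093335005681734 z 202.87594644813197 M [2.6121 3.944  0.1058] jaw -1.8701942880797866 w 49.199681901910225 22.6
corner-frame tcp [-80.6315  22.8586] F xy [-24.8095   7.0562] Fz 18.617093642932375 z 202.83902125472554 M [2.7184 4.3101 0.2664] jaw -1.8701670482131576 w 49.2408537022751 23.1
corner-frame tcp [-80.6249  22.8966] F xy [-26.8788   7.9589] Fz 18.021244348757683 z 202.85452349841327 M [2.7238 4.2714 0.2604] jaw -1.870149093611945 w 49.719693016627936 23.9
```

View pics/c5.png

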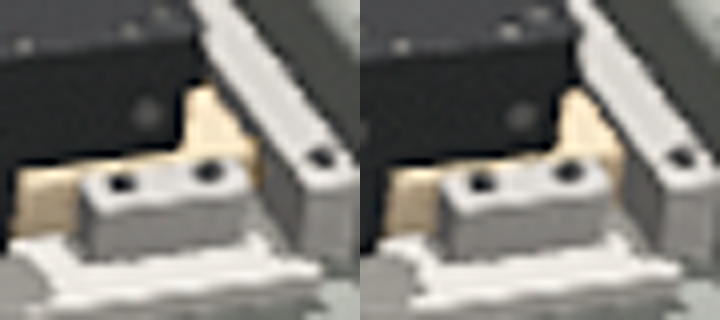

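The last pair shows the lead end seated at the fence, but the resolution is about 2 mm. I'll check numerically that the rail moved with the gripper and didn't slip, by tracking the tail and finger patches and comparing them with the predicted shift.

```bash
python3 - <<'E'
from h import *
g=[cv2.imread(f'pics/scene{i}.png',0).astype(np.float32) for i in(3,4,5)]
C,S=np.cos(-.2936),np.sin(-.2936);R=np.array([[C,-S],[S,C]])
def w(x,y,z): return np.r_[R@[x,y]+[571.5,-346.2],z]
X=lambda d:w(-110+d,0,34)
for d in(0,4,6): print('pred tail corner shift',d,proj("scene",X(d))[0]-proj("scene",X(0))[0])
print('home tail corners, bottom right/top right/top left',proj("scene",[w(-110,0,34),w(-110,0,54),w(-110,50,54)]).tolist())
print('lead top right, fence base there',proj("scene",[w(0,0,54),w(0,0,60)]).tolist())
def flow(a,b,box):
    l,t,r,bt=box; T=cv2.resize(g[a][t:bt,l:r],None,fx=8,fy=8,interpolation=cv2.INTER_CUBIC); I=cv2.resize(g[b][t-6:bt+6,l-6:r+6],None,fx=8,fy=8,interpolation=cv2.INTER_CUBIC)
    m=cv2.matchTemplate(I,T,cv2.TM_CCOEFF_NORMED); _,v,_,loc=cv2.minMaxLoc(m); return (np.array(loc)/8-6).round(2),round(v,3)
for nm,box in dict(tail=(378,274,395,302),finger=(398,270,432,296),fence=(435,268,458,302)).items(): print(nm,'3->4',flow(0,1,box),'3->5',flow(0,2,box))
E
```

```text
pred tail corner shift 0 [0. 0.]
pred tail corner shift 4 [ 1.757  -0.2447]
pred tail corner shift 6 [ 2.6347 -0.367 ]
home tail corners, bottom right/top right/top left [[389.48167504246425, 296.6739596973275], [390.0250796886336, 288.9931940983994], [382.50102759880133, 276.62873382688656]]
lead top right, fence base there [[437.93239744039033, 282.43112346829037], [438.20168220488074, 280.12657169744966]]
tail 3->4 (array([ 1.25, -0.12]), 0.977) 3->5 (array([ 1.62, -0.12]), 0.975)
finger 3->4 (array([1., 0.]), 0.961) 3->5 (array([1.25, 0.12]), 0.945)
fence 3->4 (array([0.12, 0.  ]), 0.985) 3->5 (array([0.12, 0.  ]), 0.984)
```

The tail moved about 3.7 mm from the earlier picture. That matches the 3.5 mm to the stop, so the rail did not slip and the rest of the tool's motion is pad flex. I'll put back most of the probing twist, confirm the hold and hand in.

```bash
python3 -m pendant '[{"xyz":[0,0,0],"twist":-0.04,"claw":1},{"xyz":[0,0,0],"twist":0,"claw":1},{"xyz":[0,0,0],"twist":0,"claw":1},{"xyz":[0,0,0],"twist":0,"claw":1},{"xyz":[0,0,0],"twist":0,"claw":1},{"xyz":[0,0,0],"twist":0,"claw":1}]' 60; python3 cf.py; python3 -c "
from plant import arm
print(arm.finish_job())"
```

```text
clock: 24.55
tcp_pos: [500.9, -301.0, 202.8]
ee_rot: [[-0.956, -0.022, -0.292], [0.292, 0.02, -0.956], [0.027, -1.0, -0.013]]
wrist_force: [-22.0, 15.2, 18.0]
grip_width: 49.9
corner-frame tcp [-80.6545  22.8379] F xy [-25.485    8.1521] Fz 18.0449622636876 z 202.81916209041 M [ 2.7643  4.2902 -0.0191] jaw -1.8673601053984827 w 49.85622405339706 24.55
the job is handed in; nothing more can be done
None
```

I pushed the rail blank home into the corner of the boring unit and handed the job in at 24.6 s, still gripping it at 60 N. `finish_job` gave no verdict. The blank lies flat on the table, its end on the end fence and its long edge on the side fence.

**How it went:** I drew the arm back round the toolbox and gripped the blank across its width, about 30 mm behind its middle. I laid it on the table plate, touched the side fence first, then slid it along into the plunger. I never touched the two offcuts or the pink look-alike.

**Last checks that agreed:**
- **End fence:** the push met a soft, spring-like resistance, then a clearly stiffer stop.
- **Final forces:** the wrist force was about 25 N towards the end fence, 8 N towards the side fence and 18 N down. Opening and pose held steady, with the opening at 49.9 mm.
- **Slip:** between two pictures the tail moved about 3.7 mm, against 3.5 mm of tool travel to the stop, so the blank did not slip in the grip.

**Checks that disagreed or were weak:**
- **Stop position:** the stop came about 2.6 mm beyond my camera estimate, near the calibration error (about 2 mm) plus the uncertainty in where I held the blank.
- **Plunger contact:** its first contact did not stand out from friction, so I judged the 10 mm of travel from how the force rose.
- **Squareness:** the pictures (about 2 mm per pixel) are too coarse to show flushness below a millimetre. I judged the last 0.2° or so of squareness from forces, and the wrist was tilted about 1.5° under the push.

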